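# Hold a burner plaque over its seat on a lifter

## Task

Take the flat lifter by its wooden handle, slide its blade under the fragile perforated ceramic burner plaque lying on the U-shaped plywood rest, and lift the plaque off without the gripper touching it. Carry it level on the blade over the row of standing pipe nipples and finish still holding it there on the lifter, hovering about a finger's width (15 mm) above the rim of the open steel burner box, centred and squared up with it, so that I can lay the sealing strip round the seat. Do not bump the nipples or the burner box, and leave everything else where it is.

Things in the scene. Friction and masses are not known exactly. Their poses are not given: they have to be found in the camera images.
- lifter: flat lifter (trowel shape) standing on its steel blade, about 200 g. Origin: blade underside, straight below the grip point; x to the blade's tip, z up. Blade 165 long (x -50 to +115), 56 wide, 2.5 thick; its free front part (x +38 to +115) goes under the plaque. Handle above its rear part on two 12 mm square posts (x -26 and +14).
- lifter_grip (a point): middle of the lifter's wooden handle, 55 above the blade's underside; axes as the lifter. Handle: 88 long along x (x -50 to +38 from the lifter's origin), 22 wide (y), from 40 to 70 above the underside, flat upright sides. Grip it here across its width; a firm grip (30 to 60 N) keeps it from pitching.
- plaque: cream-white perforated ceramic burner plaque, a slab 76 (x) by 110 (y) by 10 thick, about 90 g, fragile. Origin: centre of its underside; z up, y along its long side. It starts lying across the two arms of the rest, its underside 18 above the bench, its y within 0.04 rad of the rest's y.
- rest: fixed U-shaped plywood rest, 18 high. Origin: on the bench, below the middle of the plaque's place; x points from the open end to the closed end. Two arms along x (x -45 to +67, each 14 wide, at y +47 and -47, 80 clear between them), cross piece at x +53 to +67. The open end (-x) faces the robot: the blade enters there, beneath the plaque.
- burner: fixed open-topped steel burner box, 92 (x) by 126 (y) by 60 high, with a thin ledge inside and a brass gas inlet low on its +x side. Origin: centre of its underside; y along its long side, the way the plaque's long side must lie (either way round).
- burner_seat (a point): middle of the burner box's mouth at the height of its rim, 60 above the bench; axes as the box.
- nipples: fixed row of five standing steel pipe nipples in a plywood block: 220 long (x), 50 wide (y), 95 high in all. Origin: centre of its underside. It stands between the rest and the burner box.
- wrench: red pipe wrench, 250 long, 26 high, lying on the bench; bystander, origin near its middle on the bench
- jar: lidded glass jar of brass washers, 68 across, 91 high; bystander, origin at the centre of its underside
- level: small green level, 36 by 200 (y) by 20 high; bystander, origin at the centre of its underside
- mirror: round inspection mirror on a rod, 240 long, 12 high, lying along its y; bystander, origin between head and handle on the bench
- elbow: copper pipe elbow, 60 by 60 by 34 high; bystander, origin below its bend on the bench
- tin: metal tin, 60 across, 50 high; bystander, origin at the centre of its underside

How it is judged (in metres and radians):
On the way, in this order (a step that is already met when the one before it is completed fails the run):
1. the plaque is lifted clear of the rest on the lifter (height (world z) of plaque above 0.035 m and contact force between plaque and lifter above 0.2 N and contact force between plaque and rest below 0.05 N), for 0.2 s.
2. the plaque, on the lifter, passes over the row of nipples (height (world z) of plaque above 0.097 m and contact force between plaque and lifter above 0.2 N and y of plaque in the frame of nipples between -0.05 and 0.05 m and x of plaque in the frame of nipples between -0.17 and 0.17 m), for 0.04 s.
At the end, for the whole second after the job is handed in: Gripper holds the lifter; plaque still on its blade, underside 6 to 28 mm above the box rim, centre within 12 mm of the box centre, long sides within 0.14 rad, tilt under 0.12 rad; plaque and lifter not touching the box; each bystander within 20 mm of its start (horizontal distance between plaque and burner_seat below 0.012 m and z of plaque in the frame of burner_seat between 0.006 and 0.028 m and angle between the y axis of plaque and the y axis of burner, either way round below 0.14 rad and angle between plaque's own z axis and vertical below 0.12 rad and contact force between plaque and lifter above 0.2 N and contact force between the fingers and lifter above 1 N and contact force between each of plaque, lifter and burner below 0.05 N and linear speed of plaque below 0.02 m/s and distance of each of wrench, jar, level, mirror, elbow, tin from where it was at the start of the episode below 0.02 m); the arm keeps its last pose, push and grip.
It fails at once if the gripper or arm touches the plaque (contact force between any of the fingers, the arm and plaque above 0.3 N).
It fails at once if something bumps the nipples (over 1 N) (contact force between nipples and anything else above 1 N).
It fails at once if something bumps the burner box (over 1 N) (contact force between burner and anything else above 1 N).
It fails at once if the plaque is tipped by more than 0.3 rad (angle between plaque's own z axis and vertical above 0.3 rad).
It fails at once if a bystander is moved by more than 20 mm (distance of any of wrench, jar, level, mirror, elbow, tin from where it was at the start of the episode above 0.02 m).
It also fails if it takes over 64 s, if anything falls off the work surface, if the arm or the gripper's body presses on something with over 40 N, if the wrist force passes 120 N, or if a joint passes its speed limit or range.

## Robot

A 6-joint arm with a two-finger parallel gripper is mounted at the origin on the work surface. World frame = base frame: x ahead of the robot, y to its left, z up, the work surface at z = 0. Lengths are in m, angles in degrees, forces in N, time in s.
With the tool pointing down it reaches from about 0.325 to 0.775 m from the base axis. Payload 5.5 kg.
Tool frame: the origin (TCP) lies midway between the tips of the shut fingers; the grasp point (between the pads) lies 19 mm behind it (ctrl.tcp_to_grasp is the distance from the TCP to the grasp point, in m); y points along the fingers, z is the direction in which the jaws open and shut, and the axes are right-handed (so a half turn about y gives the same grasp; the last joint's range is limited). The gripper opens to 88 mm and grips with 3 to 60 N. Pads are 20 mm wide; open, the fingers measure 115 mm over their backs; the gripper's body (75 mm by 178 mm) begins 61 mm behind the grasp point.
Start: joints at [65.85, 5.22, 70.514, -0, 104.267, -3.249], TCP at [0.214, 0.561, 0.223] pointing down, gripper open.
Joint ranges: [-164.24, 164.24], [-49.07, 125.15], [9.68, 141.18], [-86.29, 266.29], [3.28, 154.24], [-151.56, 151.56]. Speed limits (degrees/s): [147.25, 147.25, 172.46, 180, 180, 180].

## Interface

Orientations are given as a 3x3 rotation matrix whose columns are the frame's x, y, z axes.
In Python, from cell import ctrl gives the robot as it stands.
- The arm moves only by the shell command python3 -m creep 'ROWS'. ROWS is JSON, a list of rows, each an object of numbers: "dx", "dy", "dz": the shift along the tool's x, y, z each as a share of 400 mm, from -1 to 1; "rx", "ry", "rz": the turn, a rotation vector about the tool's x, y, z each as a share of 30 degrees, from -1 to 1; "fingers": the gripper's target within -1 to 1 (shut at 1, half-way at 0, fully open at -1). In form: [{"dx": .., "dy": .., "dz": .., "rx": .., "ry": .., "rz": .., "fingers": ..}, ...]. A call has exactly 5 rows; each row shifts and turns the commanded pose from where the row before left it, along the tool's axes as they then stand; what a row does not reach is not made up. A row lasts 1/10 s, in which the tool goes at most 50 mm and 8.59 degrees, less where a joint would pass 70% of its speed; a pose out of reach is approached as far as the arm can. A call with a number of a shift or a turn outside -1 to 1 is refused whole. A call with a gripper value outside its range is refused whole. The fingers move at their own pace and stop on an object; the grip force is fixed at half the most. Time passes only in rows, so rows that do not move let the fingers close, or fill a call up. It gives the time, the measured TCP pose, the force and the opening at its end, in the units of the state.
- ctrl.state(): the state, without advancing time (a new reading comes with each control period).
- ctrl.get_image(name): name is "side" or "top" or "wrist"; returns the picture (384x512x3 uint8, red, green, blue); there is no depth.
- ctrl.camera_params(name): a dict with "fx", "fy", "cx", "cy" (pixels), "dist_coeffs" ([k1, k2, p1, p2, k3] as OpenCV has them; the pictures are not rectified), "camera_from_world" (4x4, takes a point from world to camera coordinates). Camera axes: x right, y up, looking along -z (the intrinsics and any distortion apply to the point x, -y, -z); pixel columns grow to the right and rows downward; lengths in m; the calibration is good to about 2 mm. A picture is of the moment at which its call begins: read the wrist's pose just before it. camera_params takes no time and is no camera call; for the wrist camera it gives the pose at the moment of the call.
- ctrl.close_job(): hands the job in, once; it reports no verdict.
Trained networks look in the newest picture that a camera, given by its name, has taken for a name from the list of things; names that differ only in an ending like _2 or _b are one class to them, and where a whole thing is asked for, a point or a joint stands for the part that bears it (a point fixed in the world has none). Each returns a list of dicts, best first, with "confidence" (0 to 1); they miss things now and then, are a little off and sometimes report something else, mostly with a low value. They report only what shows in the picture. A call takes as long as a camera call.
- ctrl.cut_out(camera, name): "region" (384x512 bool, what is visible of it).
- ctrl.spot_point(camera, name): "at" ([x, y, z] in m, in world coordinates, good to about 4 mm: a listed point, or the origin of a listed thing).
The state is a dict: "t": time; "qpos": joint angles; "joint_vel": joint speeds; "joint_efforts": joint torques, N m; "eef_pos": TCP position; "orientation": TCP orientation; "ft_force": force on the tool from outside, world axes, zero at the start; "wrist_torque": the same for the moment, N m; "opening": finger opening in m.
Only numpy, scipy, OpenCV 4.12 (cv2) and the standard library are available. Lean on these libraries where they do the work, as an engineer would, in place of code of your own. Each camera call takes 0.05 s, during which the arm holds its last target.

## Working session

There is one attempt and no reset: what is moved stays moved. The work goes in short steps, Python scripts to look and compute and a shell command to move; the robot and the scene stay as the last step left them, time stands still between calls to the robot, and variables do not carry over. Pictures are saved under pics/ and viewed, and the job is handed in when it is done.

```bash
ls; mkdir -p pics; cat > h.py <<'E'
import numpy as np, cv2
from cell import ctrl
np.set_printoptions(precision=4,suppress=True)
def snap(n,f):
    P=ctrl.camera_params(n); im=ctrl.get_image(n); cv2.imwrite('pics/'+f,im[:,:,::-1]); return im,P
def proj(P,pts):
    T=np.array(P['camera_from_world']); X=np.atleast_2d(pts)@T[:3,:3].T+T[:3,3]
    X=X*[1,-1,-1]
    K=np.array([[P['fx'],0,P['cx']],[0,P['fy'],P['cy']],[0,0,1.]])
    return cv2.projectPoints(X,np.zeros(3),np.zeros(3),K,np.array(P['dist_coeffs'],float))[0][:,0]
def unproj(P,uv,z):
    T=np.array(P['camera_from_world']);K=np.array([[P['fx'],0,P['cx']],[0,P['fy'],P['cy']],[0,0,1.]])
    p=cv2.undistortPoints(np.array(uv,float).reshape(-1,1,2),K,np.array(P['dist_coeffs'],float))[:,0]
    d=np.c_[p[:,0],-p[:,1],-np.ones(len(p))]@T[:3,:3]; c=-T[:3,:3].T@T[:3,3]
    return c+d*((z-c[2])/d[:,2])[:,None]
E
python3 - <<'E'
from h import *
s=ctrl.state(); print(s)
for c in ['side','top','wrist']:
    im,P=snap(c,c+'0.png'); T=np.array(P['camera_from_world']); print(c,P['fx'],P['dist_coeffs'],-T[:3,:3].T@T[:3,3])
for c in ['top','side']:
  for n in ['lifter','lifter_grip','plaque','rest','burner','burner_seat','nipples','jar','tin','wrench','level','mirror','elbow']:
    print(c,n,[(np.array(r['at']),round(r['confidence'],2)) for r in ctrl.spot_point(c,n)][:2])
print(ctrl.state()['t'])
E
```

```text
pics
{'t': 0.0, 'qpos': array([ 65.8516,   5.2622,  70.5809,  -0.0009, 104.2655,  -3.2501]), 'joint_vel': array([-0.009 , -0.0254,  0.0452,  0.072 ,  0.0378,  0.0427]), 'joint_efforts': array([ -0.0009, -44.6465, -40.6439,   0.0698,   0.0297,  -0.0002]), 'eef_pos': array([0.2139, 0.5603, 0.2215]), 'orientation': array([[ 0.9342, -0.0008,  0.3567],
       [-0.3567, -0.0017,  0.9342],
       [-0.0001, -1.    , -0.0019]]), 'ft_force': array([0.2822, 0.318 , 0.763 ]), 'wrist_torque': array([ 0.0513,  0.0362, -0.0097]), 'opening': 0.0879648406628704}
side 372.3949820493203 [-0.0447  0.      0.      0.      0.    ] [ 0.4371 -0.9965  0.7176]
top 455.83990223914674 [-0.1177  0.      0.      0.      0.    ] [ 0.3555 -0.0021  1.2344]
wrist 321.7924438940738 [0.0236 0.     0.     0.     0.    ] [0.1478 0.5858 0.3837]
top lifter [(array([0.4538, 0.3972, 0.0009]), 0.75)]
top lifter_grip [(array([ 0.2747, -0.3013,  0.0008]), 0.68), (array([ 0.3146,  0.2879, -0.0004]), 0.23)]
top plaque [(array([ 0.6334, -0.1864,  0.0217]), 0.81)]
top rest [(array([0.4565, 0.3967, 0.0573]), 0.4)]
top burner [(array
[... 892 characters left out ...]
832,  0.0039]), 0.84), (array([ 0.7903, -0.1678,  0.0006]), 0.34)]
side burner [(array([0.6393, 0.1691, 0.0011]), 0.9)]
side burner_seat [(array([0.6357, 0.1695, 0.0609]), 0.98)]
side nipples [(array([ 0.5885, -0.0114,  0.0007]), 0.83), (array([ 0.6335, -0.1834,  0.0008]), 0.22)]
side jar [(array([0.3956, 0.0135, 0.0013]), 0.81), (array([ 0.4943, -0.4148, -0.0023]), 0.19)]
side tin [(array([ 0.2708, -0.2969, -0.0039]), 0.86)]
side wrench [(array([ 0.4965, -0.4169, -0.0003]), 0.87)]
side level [(array([ 0.7921,  0.1271, -0.0002]), 0.7)]
side mirror [(array([ 0.7916, -0.1739,  0.0033]), 0.72)]
side elbow [(array([ 0.3235,  0.2814, -0.001 ]), 0.52), (array([0.6368, 0.172 , 0.0042]), 0.18)]
1.45
```

View pics/top0.png

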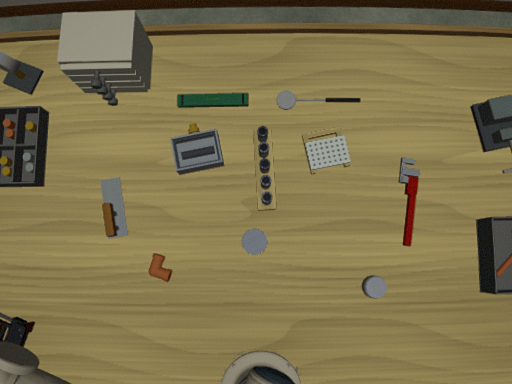

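View pics/side0.png

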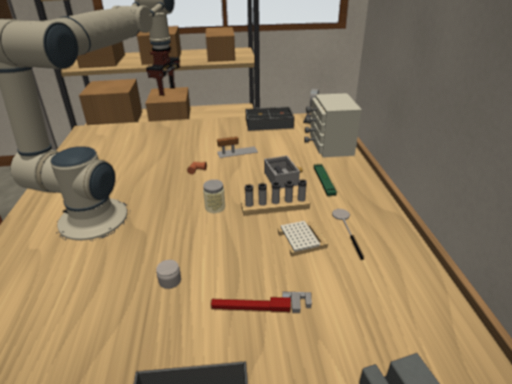

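View pics/wrist0.png

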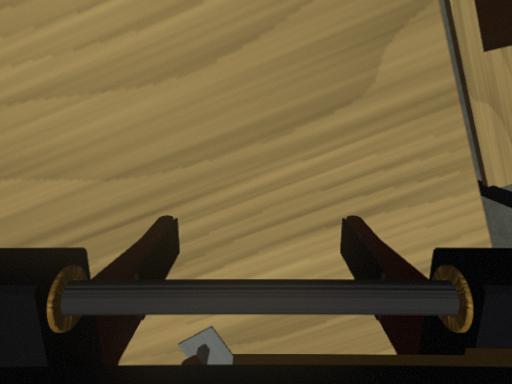

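```bash
python3 - <<'E'
import cv2
im=cv2.imread('pics/top0.png')
def c(x,y,w,h,f,n): cv2.imwrite(n,cv2.resize(im[y:y+h,x:x+w],None,fx=f,fy=f,interpolation=cv2.INTER_CUBIC))
c(90,165,50,80,7,'pics/c1.png'); c(160,110,130,110,6,'pics/c2.png'); c(290,120,75,60,9,'pics/c3.png')
E
```

```text
(no output)
```

View pics/c1.png

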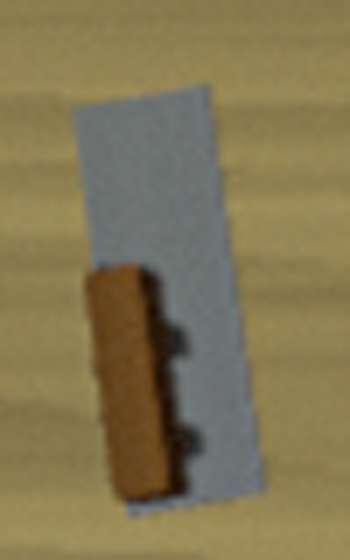

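View pics/c2.png

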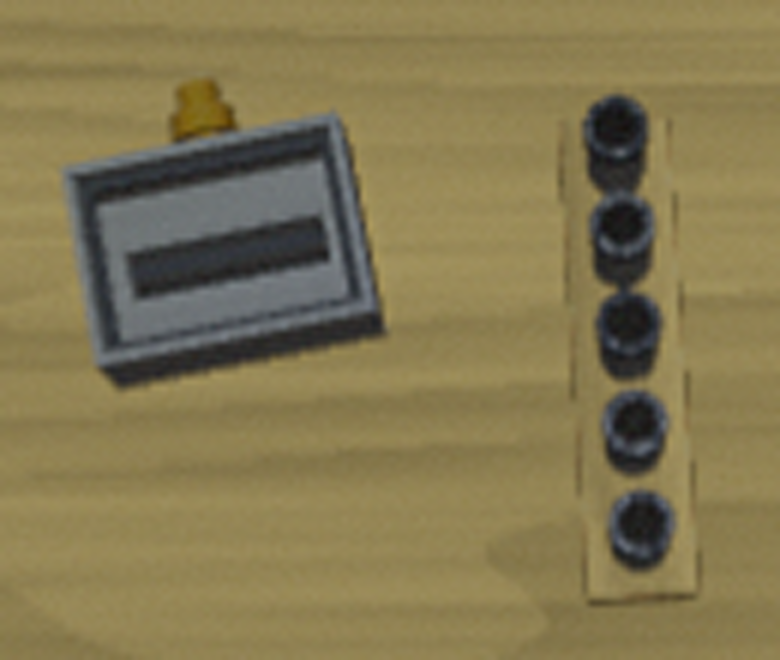

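View pics/c3.png

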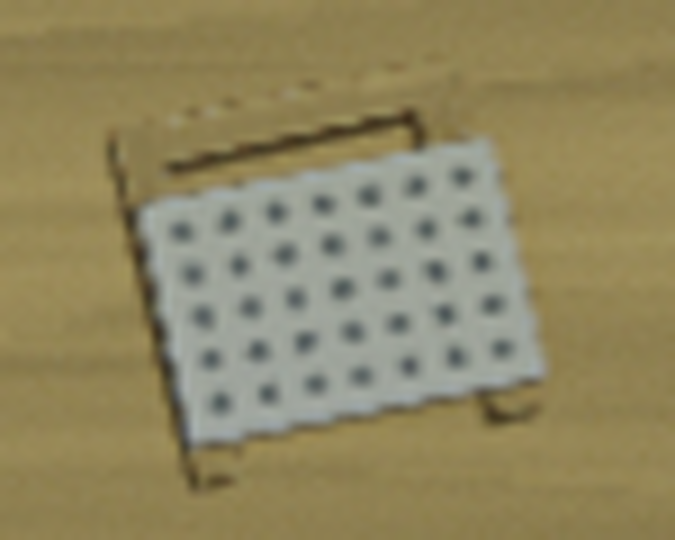

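```bash
cat > fit.py <<'E'
from h import *
from scipy.optimize import least_squares
def fit(P,uv,loc,z,x0):
    uv=np.array(uv,float); loc=np.array(loc,float)
    def w(p):
        c,s=np.cos(p[2]),np.sin(p[2]); return np.c_[p[0]+c*loc[:,0]-s*loc[:,1],p[1]+s*loc[:,0]+c*loc[:,1],np.full(len(loc),z)]
    r=least_squares(lambda p:(proj(P,w(p))-uv).ravel(),x0)
    return r.x,np.round(r.fun.reshape(-1,2),2).tolist()
def rect(x0,x1,h): return [(x1,h),(x1,-h),(x0,-h),(x0,h)]
def cr(l,x,y,f): return [(x+(a+.5)/f-.5,y+(b+.5)/f-.5) for a,b in l]
E
python3 - <<'E'
from fit import *
P=ctrl.camera_params('top')
def show(n,r): print(n,r[0],np.degrees(r[0][2]),r[1])
show('lifter',fit(P,cr([(74,107),(209,87),(265,491),(128,516)],90,165,7),rect(-.05,.115,.028),.0025,[.45,.4,.1]))
show('burner',fit(P,cr([(64,172),(336,115),(384,318),(98,362)],160,110,6),rect(-.046,.046,.063),.060,[.63,.17,.1]))
show('plaque',fit(P,cr([(140,207),(493,137),(548,375),(190,445)],290,120,9),rect(-.038,.038,.055),.028,[.63,-.18,.1]))
show('rest',fit(P,cr([(112,135),(455,75),(540,408),(195,488)],290,120,9),rect(-.045,.067,.054),.018,[.63,-.18,.1]))
show('nip',fit(P,cr([(562,120),(670,120),(697,597),(588,602)],160,110,6),rect(-.11,.11,.025),.015,[.58,0,.1]))
E
```

```text
lifter [0.4576 0.3963 0.1717] 9.839466281128077 [[-0.05, 0.11], [0.05, -0.59], [0.09, 0.29], [-0.1, 0.18]]
burner [0.6354 0.1659 0.1889] 10.82165399028862 [[-0.04, -0.42], [0.95, -0.04], [-0.83, -0.71], [-0.07, 1.16]]
plaque [ 0.635  -0.1864  0.1905] 10.916345528034459 [[-0.14, -0.32], [-0.12, -0.07], [0.02, 0.22], [0.23, 0.17]]
rest [ 0.6313 -0.185   0.2039] 11.684150199076267 [[0.01, 0.07], [-0.09, -1.03], [0.11, 0.87], [-0.03, 0.06]]
nip [ 0.5909 -0.0146  0.0456] 2.6103663844322376 [[0.03, 0.79], [0.12, -0.13], [0.14, -0.37], [-0.28, -0.26]]
```

```bash
cat > d.py <<'E'
from h import *
import sys
def delta(tp,yaw,roll0=True):
    s=ctrl.state(); R=np.array(s['orientation']); c,sn=np.cos(np.radians(yaw)),np.sin(np.radians(yaw))
    Rt=np.array([[c,0,-sn],[sn,0,c],[0,-1,0.]])
    rv=cv2.Rodrigues(R.T@Rt)[0].ravel()
    print('t',s['t'],'tcp',np.array(s['eef_pos']),'open',s['opening'],'F',np.array(s['ft_force']))
    print('turn share total',np.degrees(rv)/30,' shift share (target axes)',Rt.T@(np.array(tp)-s['eef_pos'])/.4,' yaw now',np.degrees(np.arctan2(R[1,0],R[0,0])))
if __name__=='__main__': delta([float(a) for a in sys.argv[1:4]],float(sys.argv[4]))
E
python3 -m creep '[{"ry":-0.256},{"ry":-0.256},{"ry":-0.256},{"ry":-0.256},{"ry":0}]'
python3 d.py 0.4576 0.3963 0.16 9.84
```

```text
t 1.45 tcp [0.2141 0.5605 0.2226] open 0.08790737758873968 F [-0.6176 -0.2531  0.2605]
turn share total [-0.     -1.0247  0.    ]  shift share (target axes) [ 0.5297  0.1566 -0.5086]  yaw now -20.9004982262513invalid input
```

```bash

python3 -m creep '[{"dx":0,"dy":0,"dz":0,"rx":0,"ry":-0.256,"rz":0,"fingers":-1},{"dx":0,"dy":0,"dz":0,"rx":0,"ry":-0.256,"rz":0,"fingers":-1},{"dx":0,"dy":0,"dz":0,"rx":0,"ry":-0.256,"rz":0,"fingers":-1},{"dx":0,"dy":0,"dz":0,"rx":0,"ry":-0.256,"rz":0,"fingers":-1},{"dx":0,"dy":0,"dz":0,"rx":0,"ry":0,"rz":0,"fingers":-1}]'
python3 d.py 0.4576 0.3963 0.16 9.84
```

```text
t: 1.95
eef_pos: [0.2141, 0.5605, 0.2226]
orientation: [[0.985, -0.0, -0.172], [0.172, -0.0, 0.985], [-0.0, -1.0, -0.0]]
ft_force: [0.8, -0.3, -0.2]
opening: 0.088
t 1.95 tcp [0.2141 0.5605 0.2226] open 0.08800841562405265 F [ 0.7527 -0.283  -0.1871]
turn share total [ 0.      0.0015 -0.    ]  shift share (target axes) [ 0.5297  0.1566 -0.5086]  yaw now 9.886176990637837
```

```bash

for i in 1; do python3 -m creep '[{"dx":0.053,"dy":0,"dz":-0.051,"rx":0,"ry":0,"rz":0,"fingers":-1},{"dx":0.053,"dy":0,"dz":-0.051,"rx":0,"ry":0,"rz":0,"fingers":-1},{"dx":0.053,"dy":0,"dz":-0.051,"rx":0,"ry":0,"rz":0,"fingers":-1},{"dx":0.053,"dy":0,"dz":-0.051,"rx":0,"ry":0,"rz":0,"fingers":-1},{"dx":0.053,"dy":0,"dz":-0.051,"rx":0,"ry":0,"rz":0,"fingers":-1}]'; python3 -m creep '[{"dx":0.053,"dy":0.03,"dz":-0.051,"rx":0,"ry":0,"rz":0,"fingers":-1},{"dx":0.053,"dy":0.03,"dz":-0.051,"rx":0,"ry":0,"rz":0,"fingers":-1},{"dx":0.053,"dy":0.03,"dz":-0.051,"rx":0,"ry":0,"rz":0,"fingers":-1},{"dx":0.053,"dy":0.03,"dz":-0.051,"rx":0,"ry":0,"rz":0,"fingers":-1},{"dx":0.053,"dy":0.03,"dz":-0.051,"rx":0,"ry":0,"rz":0,"fingers":-1}]'; done
python3 - <<'E'
from d import *
delta([.4576,.3963,.036],9.84)
im,P=snap('wrist','w1.png')
T=np.array(P['camera_from_world']); print(-T[:3,:3].T@T[:3,3]); print(T[:3,:3])
print([(np.array(r['at']),round(r['confidence'],2)) for r in ctrl.spot_point('wrist','lifter_grip')])
E
```

```text
t: 2.45
eef_pos: [0.3368, 0.4774, 0.2227]
orientation: [[0.986, 0.0, -0.167], [0.167, 0.0, 0.986], [0.0, -1.0, 0.0]]
ft_force: [0.1, 1.0, -0.8]
opening: 0.0879
t: 2.95
eef_pos: [0.4587, 0.3949, 0.1622]
orientation: [[0.986, 0.0, -0.166], [0.166, 0.0, 0.986], [0.0, -1.0, 0.0]]
ft_force: [0.1, 0.7, -0.2]
opening: 0.0876
t 2.95 tcp [0.4587 0.3949 0.1622] open 0.08761696157139665 F [ 0.138   0.7198 -0.2223]
turn share total [-0.0003 -0.0087  0.0004]  shift share (target axes) [-0.0021  0.3156  0.0039]  yaw now 9.577559756221431
[0.3888 0.3838 0.3243]
[[-0.1656  0.9862 -0.0002]
 [-0.9536 -0.1602 -0.2548]
 [-0.2514 -0.042   0.967 ]]
[(array([0.4549, 0.3978, 0.0565]), 0.68)]
```

View pics/w1.png

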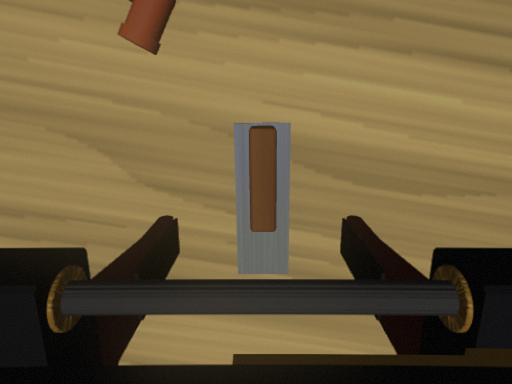

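```bash

python3 - <<'E'
from fit import *
P=ctrl.camera_params('wrist')
def show(n,r): print(n,r[0],np.degrees(r[0][2]),r[1])
show('blade',fit(P,[(289,273),(238,273),(234,123),(291,123)],rect(-.05,.115,.028),.0025,[.45,.4,.1]))
show('handle',fit(P,[(276,231),(250,231),(249.5,126),(276.5,126)],rect(-.05,.038,.011),.07,[.45,.4,.1]))
E
```

```text
blade [0.4561 0.3959 0.1713] 9.813806763198244 [[-0.16, 1.24], [0.04, 1.53], [-0.2, -0.84], [0.3, -1.32]]
handle [0.4551 0.3954 0.1656] 9.490207830112885 [[0.09, 0.82], [-0.1, 0.85], [-0.77, -0.65], [0.78, -0.73]]
```

```bash

python3 -m creep '[{"dx":-0.005,"dy":0.05,"dz":0.003,"rx":0,"ry":-0.005,"rz":0,"fingers":-1},{"dx":0,"dy":0.05,"dz":0,"rx":0,"ry":0,"rz":0,"fingers":-1},{"dx":0,"dy":0.05,"dz":0,"rx":0,"ry":0,"rz":0,"fingers":-1},{"dx":0,"dy":0.05,"dz":0,"rx":0,"ry":0,"rz":0,"fingers":-1},{"dx":0,"dy":0.05,"dz":0,"rx":0,"ry":0,"rz":0,"fingers":-1}]'
python3 -m creep '[{"dx":0,"dy":0.03,"dz":0,"rx":0,"ry":0,"rz":0,"fingers":-1},{"dx":0,"dy":0.02,"dz":0,"rx":0,"ry":0,"rz":0,"fingers":-1},{"dx":0,"dy":0.015,"dz":0,"rx":0,"ry":0,"rz":0,"fingers":-1},{"dx":0,"dy":0,"dz":0,"rx":0,"ry":0,"rz":0,"fingers":-1},{"dx":0,"dy":0,"dz":0,"rx":0,"ry":0,"rz":0,"fingers":-1}]'
python3 d.py 0.4565 0.396 0.036 9.7
```

```text
t: 3.55
eef_pos: [0.455, 0.3973, 0.0625]
orientation: [[0.985, 0.0, -0.171], [0.171, 0.001, 0.985], [0.0, -1.0, 0.001]]
ft_force: [0.9, -0.0, 0.2]
opening: 0.0877
t: 4.05
eef_pos: [0.4559, 0.3968, 0.0375]
orientation: [[0.985, 0.001, -0.173], [0.173, 0.001, 0.985], [0.001, -1.0, 0.001]]
ft_force: [-0.2, -0.0, 0.6]
opening: 0.0878
t 4.05 tcp [0.4559 0.3968 0.0375] open 0.08781145323673538 F [-0.2053 -0.0335  0.6042]
turn share total [-0.0011  0.0084  0.002 ]  shift share (target axes) [ 0.0012  0.0037 -0.0023]  yaw now 9.95115971393451
```

Grip.

```bash

python3 -m creep '[{"dx":0,"dy":0.004,"dz":-0.002,"rx":0,"ry":0.008,"rz":0,"fingers":-1},{"dx":0,"dy":0,"dz":0,"rx":0,"ry":0,"rz":0,"fingers":1},{"dx":0,"dy":0,"dz":0,"rx":0,"ry":0,"rz":0,"fingers":1},{"dx":0,"dy":0,"dz":0,"rx":0,"ry":0,"rz":0,"fingers":1},{"dx":0,"dy":0,"dz":0,"rx":0,"ry":0,"rz":0,"fingers":1}]'
python3 -m creep '[{"dx":0,"dy":0,"dz":0,"rx":0,"ry":0,"rz":0,"fingers":1},{"dx":0,"dy":0,"dz":0,"rx":0,"ry":0,"rz":0,"fingers":1},{"dx":0,"dy":0,"dz":0,"rx":0,"ry":0,"rz":0,"fingers":1},{"dx":0,"dy":0,"dz":0,"rx":0,"ry":0,"rz":0,"fingers":1},{"dx":0,"dy":0,"dz":0,"rx":0,"ry":0,"rz":0,"fingers":1}]'
python3 d.py 0.4565 0.396 0.036 9.7
```

```text
t: 4.55
eef_pos: [0.4557, 0.3958, 0.0351]
orientation: [[0.986, 0.0, -0.169], [0.169, 0.0, 0.986], [0.0, -1.0, 0.0]]
ft_force: [0.6, 0.5, -0.2]
opening: 0.0594
t: 5.05
eef_pos: [0.4556, 0.3959, 0.035]
orientation: [[0.986, -0.0, -0.169], [0.169, 0.0, 0.986], [-0.0, -1.0, 0.0]]
ft_force: [-0.0, -0.5, -1.1]
opening: 0.0219
t 5.05 tcp [0.4556 0.3959 0.035 ] open 0.02193877249519057 F [-0.0034 -0.4502 -1.1354]
turn share total [-0.0005  0.0011 -0.0001]  shift share (target axes) [ 0.0022 -0.0025 -0.    ]  yaw now 9.734441047525507
```

```bash

python3 -m creep '[{"dx":0,"dy":-0.03,"dz":0,"rx":0,"ry":0,"rz":0,"fingers":1},{"dx":0,"dy":-0.08,"dz":0,"rx":0,"ry":0,"rz":0,"fingers":1},{"dx":0,"dy":-0.1,"dz":0,"rx":0,"ry":0,"rz":0,"fingers":1},{"dx":0,"dy":-0.1,"dz":0,"rx":0,"ry":0,"rz":0,"fingers":1},{"dx":0,"dy":-0.1,"dz":0,"rx":0,"ry":0,"rz":0,"fingers":1}]'
python3 - <<'E'
from d import *
delta([.456,-.221,.2],11.3)
snap('wrist','w2.png');snap('side','s2.png')
E
```

```text
t: 5.55
eef_pos: [0.4554, 0.3955, 0.2012]
orientation: [[0.986, 0.0, -0.169], [0.169, -0.0, 0.986], [0.0, -1.0, -0.0]]
ft_force: [0.3, 0.0, -1.0]
opening: 0.0216
t 5.55 tcp [0.4554 0.3955 0.2012] open 0.021608336615082352 F [ 0.2886  0.0453 -0.9855]
turn share total [ 0.0001 -0.0525  0.0002]  shift share (target axes) [-0.3006  0.0031 -1.5115]  yaw now 9.72439141660381
```

View pics/w2.png

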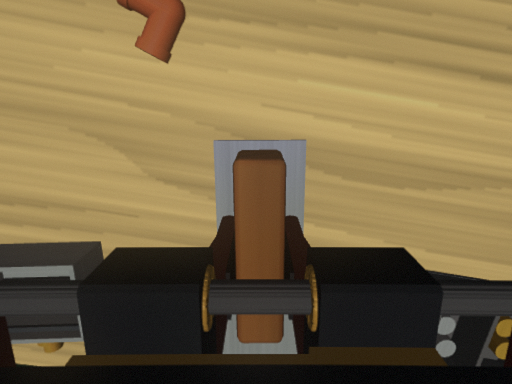

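View pics/s2.png

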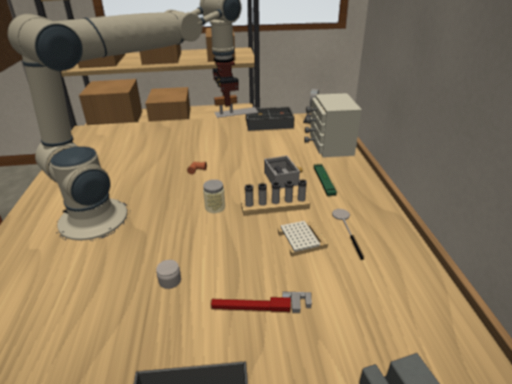

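```bash

python3 -m creep '[{"dx":0,"dy":0,"dz":0,"rx":0,"ry":-0.0525,"rz":0,"fingers":1},{"dx":-0.01,"dy":0,"dz":-0.04,"rx":0,"ry":0,"rz":0,"fingers":1},{"dx":-0.015,"dy":0,"dz":-0.08,"rx":0,"ry":0,"rz":0,"fingers":1},{"dx":-0.015,"dy":0,"dz":-0.08,"rx":0,"ry":0,"rz":0,"fingers":1},{"dx":-0.015,"dy":0,"dz":-0.08,"rx":0,"ry":0,"rz":0,"fingers":1}]'
python3 -m creep '[{"dx":-0.015,"dy":0,"dz":-0.08,"rx":0,"ry":0,"rz":0,"fingers":1},{"dx":-0.015,"dy":0,"dz":-0.08,"rx":0,"ry":0,"rz":0,"fingers":1},{"dx":-0.015,"dy":0,"dz":-0.08,"rx":0,"ry":0,"rz":0,"fingers":1},{"dx":-0.015,"dy":0,"dz":-0.08,"rx":0,"ry":0,"rz":0,"fingers":1},{"dx":-0.015,"dy":0,"dz":-0.08,"rx":0,"ry":0,"rz":0,"fingers":1}]'
python3 -m creep '[{"dx":-0.015,"dy":0,"dz":-0.08,"rx":0,"ry":0,"rz":0,"fingers":1},{"dx":-0.015,"dy":0,"dz":-0.08,"rx":0,"ry":0,"rz":0,"fingers":1},{"dx":-0.015,"dy":0,"dz":-0.08,"rx":0,"ry":0,"rz":0,"fingers":1},{"dx":-0.015,"dy":0,"dz":-0.08,"rx":0,"ry":0,"rz":0,"fingers":1},{"dx":-0.015,"dy":0,"dz":-0.08,"rx":0,"ry":0,"rz":0,"fingers":1}]'
python3 d.py .456 -.221 .2 11.3
```

```text
t: 6.15
eef_pos: [0.455, 0.2801, 0.1959]
orientation: [[0.98, -0.004, -0.198], [0.198, -0.002, 0.98], [-0.005, -1.0, -0.002]]
ft_force: [0.9, 0.4, -1.5]
opening: 0.022
t: 6.65
eef_pos: [0.4569, 0.1173, 0.1962]
orientation: [[0.98, -0.004, -0.197], [0.197, -0.001, 0.98], [-0.004, -1.0, -0.0]]
ft_force: [0.2, 0.1, -2.0]
opening: 0.022
t: 7.15
eef_pos: [0.4588, -0.0451, 0.1963]
orientation: [[0.98, -0.004, -0.197], [0.197, 0.001, 0.98], [-0.004, -1.0, 0.002]]
ft_force: [0.9, 0.3, -2.3]
opening: 0.0218
t 7.15 tcp [ 0.4588 -0.0451  0.1963] open 0.021817048782937026 F [ 0.89    0.3036 -2.3077]
turn share total [-0.0029  0.0026 -0.0077]  shift share (target axes) [-0.0931 -0.0093 -0.4297]  yaw now 11.378508491859407
```

```bash

python3 -m creep '[{"dx":-0.018,"dy":0,"dz":-0.1,"rx":0,"ry":0,"rz":0,"fingers":1},{"dx":-0.018,"dy":0,"dz":-0.1,"rx":0,"ry":0,"rz":0,"fingers":1},{"dx":-0.018,"dy":0,"dz":-0.1,"rx":0,"ry":0,"rz":0,"fingers":1},{"dx":-0.018,"dy":0,"dz":-0.08,"rx":0,"ry":0,"rz":0,"fingers":1},{"dx":-0.018,"dy":0,"dz":-0.05,"rx":0,"ry":0,"rz":0,"fingers":1}]'
python3 -m creep '[{"dx":0,"dy":0,"dz":0,"rx":0,"ry":0,"rz":0,"fingers":1},{"dx":0,"dy":0,"dz":0,"rx":0,"ry":0,"rz":0,"fingers":1},{"dx":0,"dy":0,"dz":0,"rx":0,"ry":0,"rz":0,"fingers":1},{"dx":0,"dy":0,"dz":0,"rx":0,"ry":0,"rz":0,"fingers":1},{"dx":0,"dy":0,"dz":0,"rx":0,"ry":0,"rz":0,"fingers":1}]'
python3 - <<'E'
from d import *
delta([.456,-.221,.2],11.3)
im,P=snap('top','t3.png');snap('side','s3.png')
im=cv2.imread('pics/t3.png')
cv2.imwrite('pics/t3c.png',cv2.resize(im[110:260,270:400],None,fx=4,fy=4,interpolation=cv2.INTER_CUBIC))
E
```

```text
t: 7.65
eef_pos: [0.4571, -0.2215, 0.1957]
orientation: [[0.981, -0.005, -0.195], [0.195, 0.002, 0.981], [-0.004, -1.0, 0.003]]
ft_force: [-0.8, -0.3, -2.1]
opening: 0.0217
t: 8.15
eef_pos: [0.4586, -0.2188, 0.1991]
orientation: [[0.98, 0.0, -0.197], [0.197, 0.0, 0.98], [0.0, -1.0, 0.0]]
ft_force: [-0.4, -0.5, -1.1]
opening: 0.0217
t 8.15 tcp [ 0.4586 -0.2188  0.1991] open 0.021682482413685547 F [-0.4208 -0.5234 -1.0554]
turn share total [-0.      0.0029  0.0003]  shift share (target axes) [-0.0073 -0.0023 -0.004 ]  yaw now 11.388088198285805
```

View pics/t3c.png

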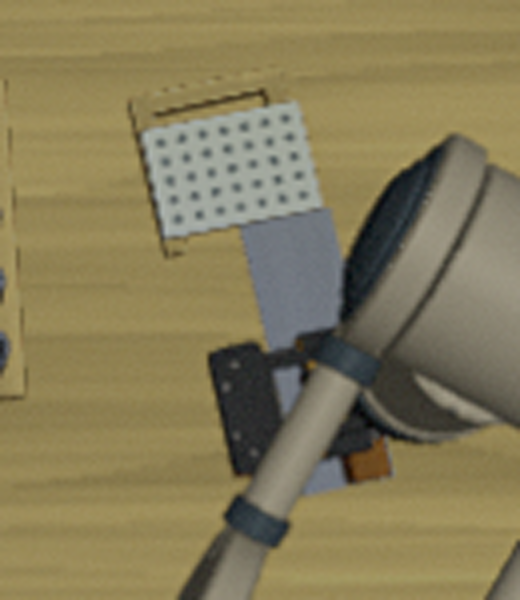

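View pics/s3.png

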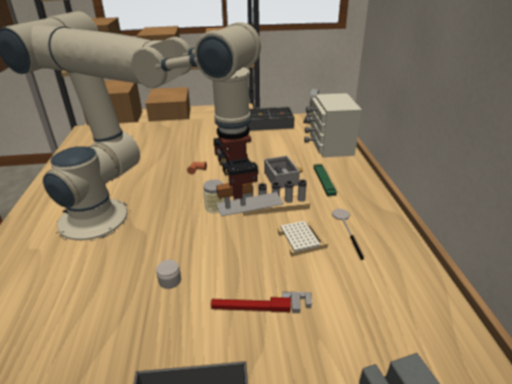

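```bash

python3 -m creep '[{"dx":-0.01,"dy":0.06,"dz":-0.006,"rx":0,"ry":0,"rz":0,"fingers":1},{"dx":0,"dy":0.08,"dz":0,"rx":0,"ry":0,"rz":0,"fingers":1},{"dx":0,"dy":0.08,"dz":0,"rx":0,"ry":0,"rz":0,"fingers":1},{"dx":0,"dy":0.08,"dz":0,"rx":0,"ry":0,"rz":0,"fingers":1},{"dx":0,"dy":0.04,"dz":0,"rx":0,"ry":0,"rz":0,"fingers":1}]'
python3 -m creep '[{"dx":0,"dy":0.025,"dz":0,"rx":0,"ry":0,"rz":0,"fingers":1},{"dx":0,"dy":0.015,"dz":0,"rx":0,"ry":0,"rz":0,"fingers":1},{"dx":0,"dy":0,"dz":0,"rx":0,"ry":0,"rz":0,"fingers":1},{"dx":0,"dy":0,"dz":0,"rx":0,"ry":0,"rz":0,"fingers":1},{"dx":0,"dy":0,"dz":0,"rx":0,"ry":0,"rz":0,"fingers":1}]'
python3 - <<'E'
from d import *
delta([.456,-.221,.044],11.3)
im,P=snap('top','t4.png');snap('side','s4.png')
im=cv2.imread('pics/t4.png')
cv2.imwrite('pics/t4c.png',cv2.resize(im[120:220,290:390],None,fx=6,fy=6,interpolation=cv2.INTER_CUBIC))
im=cv2.imread('pics/s4.png')
cv2.imwrite('pics/s4c.png',cv2.resize(im[180:280,200:340],None,fx=5,fy=5,interpolation=cv2.INTER_CUBIC))
E
```

```text
t: 8.75
eef_pos: [0.4536, -0.2218, 0.0599]
orientation: [[0.981, -0.004, -0.196], [0.196, 0.002, 0.981], [-0.003, -1.0, 0.003]]
ft_force: [-0.1, 0.2, -2.3]
opening: 0.0216
t: 9.25
eef_pos: [0.4557, -0.2232, 0.0485]
orientation: [[0.981, 0.002, -0.196], [0.196, -0.001, 0.981], [0.002, -1.0, -0.002]]
ft_force: [0.6, -0.1, -1.1]
opening: 0.0219
t 9.25 tcp [ 0.4557 -0.2232  0.0485] open 0.02187960268616766 F [ 0.5753 -0.1419 -1.0834]
turn share total [0.0029 0.0001 0.0033]  shift share (target axes) [0.0019 0.0112 0.0053]  yaw now 11.30269459039533
```

View pics/t4c.png

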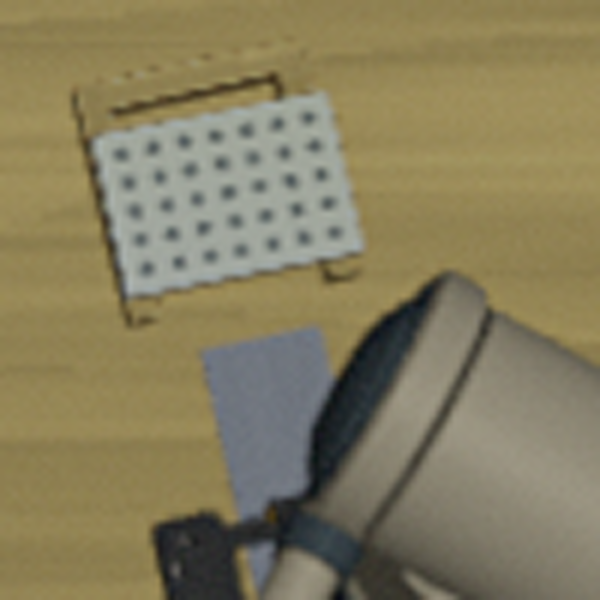

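View pics/s4c.png

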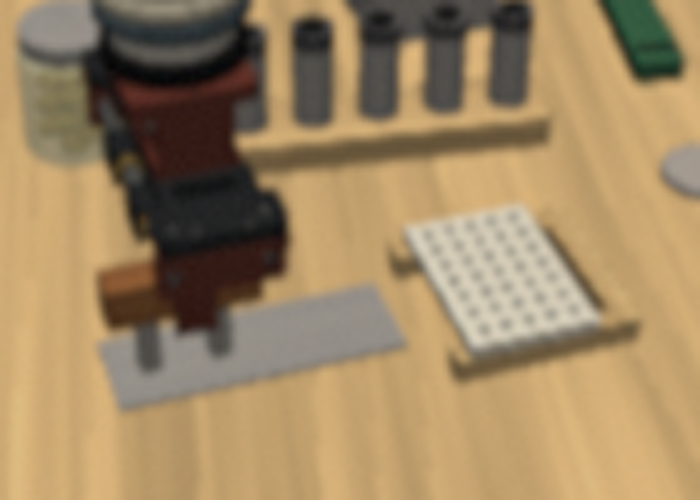

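```bash
cat > fit2.py <<'E'
from fit import *
from scipy.spatial.transform import Rotation as Ro
def fit6(obs,loc,x0):  # obs: list of (P,uv list with None)
    loc=np.array(loc,float)
    def f(p):
        W=loc@Ro.from_euler('ZYX',p[3:]).as_matrix().T+p[:3]; o=[]
        for P,uv in obs:
            q=proj(P,W)
            for a,b in zip(q,uv):
                if b is not None: o+=list(a-np.array(b))
        return np.array(o)
    r=least_squares(f,x0); return r.x,np.round(r.fun,1)
E
python3 - <<'E'
from fit2 import *
T=ctrl.camera_params('top');S=ctrl.camera_params('side')
L=lambda r,z:[(a,b,z) for a,b in r]
t=cr([(201,351),(320,327)],290,120,6)+[None,None]
s=cr([(376,287),(405,343),(122,408),(102,348)],200,180,5)
p,r=fit6([(T,t),(S,s)],L(rect(-.05,.115,.028),.0025),[.456,-.223,.013,.2,0,0]); print(p,np.degrees(p[3:]),r)
t=cr([(92,136),(328,93),(364,250),(128,296)],290,120,6)
s=cr([(526,206),(602,318),(472,350),(405,226)],200,180,5)
p,r=fit6([(T,t),(S,s)],L(rect(-.038,.038,.055),.01),[.635,-.186,.018,.2,0,0]); print(p,np.degrees(p[3:]),r)
E
```

```text
[ 0.4592 -0.2232  0.0094  0.1928 -0.01   -0.0851] [11.044  -0.5708 -4.8775] [-0.3 -0.4  0.  -0.6 -0.2  0.1  0.7  0.  -0.6  0.1 -0.9  0. ]
[ 0.6363 -0.1867  0.0158  0.1852  0.0014  0.0009] [10.6085  0.0824  0.0539] [ 0.1 -0.4 -0.  -0.5  0.1 -0.  -0.1 -0.2 -0.6 -0.3 -0.5  0.5 -0.  -0.4
 -0.1  0.4]
```

```bash

python3 -m creep '[{"dx":0,"dy":0,"dz":0,"rx":0,"ry":0,"rz":0,"fingers":1},{"dx":0,"dy":0,"dz":0,"rx":0,"ry":0,"rz":0,"fingers":1},{"dx":0,"dy":0,"dz":0,"rx":0,"ry":0,"rz":0,"fingers":1},{"dx":0,"dy":0,"dz":0,"rx":0,"ry":0,"rz":0,"fingers":1},{"dx":0,"dy":0,"dz":0,"rx":0,"ry":0,"rz":0,"fingers":1}]'
python3 - <<'E'
from fit2 import *
from d import delta
delta([.456,-.221,.044],11.3)
T=ctrl.camera_params('top');S=ctrl.camera_params('side')
im,P=snap('side','s5.png')
cv2.imwrite('pics/s5c.png',cv2.resize(im[230:270,210:290,::-1],None,fx=9,fy=9,interpolation=cv2.INTER_CUBIC))
im,P=snap('wrist','w5.png')
def f(roll,pitch,z):
    W=np.array([(a,b,.0025) for a,b in rect(-.05,.115,.028)])@Ro.from_euler('ZYX',[.1973,pitch,roll]).as_matrix().T+[.4562,-.2232,z]
    return (proj(S,W)-[210,230])*9+4
for a in [(0,0,.013),(-.08,0,.013),(0,0,.010)]: print(a,f(*a).round(0).tolist())
E
```

```text
t: 9.85
eef_pos: [0.4549, -0.2228, 0.047]
orientation: [[0.981, -0.0, -0.196], [0.196, 0.0, 0.981], [-0.0, -1.0, 0.0]]
ft_force: [0.6, -0.6, -2.0]
opening: 0.0216
t 9.85 tcp [ 0.4549 -0.2228  0.047 ] open 0.02162026044325149 F [ 0.5558 -0.6038 -1.9556]
turn share total [-0.0001  0.0001 -0.0001]  shift share (target axes) [0.0035 0.0075 0.0039]  yaw now 11.3044699441729
(0, 0, 0.013) [[576.0, 57.0], [636.0, 168.0], [115.0, 284.0], [75.0, 163.0]]
(-0.08, 0, 0.013) [[576.0, 62.0], [636.0, 162.0], [114.0, 278.0], [75.0, 168.0]]
(0, 0, 0.01) [[576.0, 64.0], [636.0, 175.0], [116.0, 291.0], [76.0, 170.0]]
```

View pics/s5c.png

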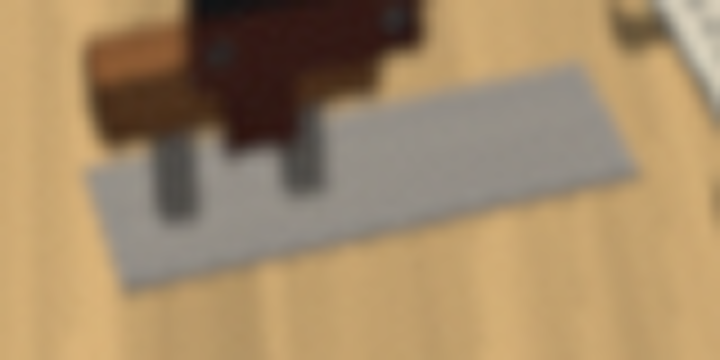

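View pics/w5.png

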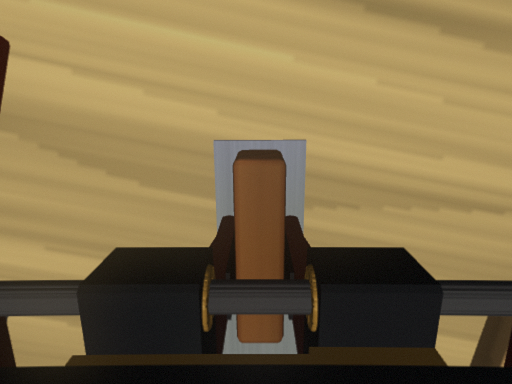

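```bash

python3 -m creep '[{"dx":0,"dy":0.0075,"dz":0.003,"rx":0,"ry":0,"rz":0,"fingers":1},{"dx":0,"dy":0,"dz":0,"rx":0,"ry":0,"rz":0,"fingers":1},{"dx":0.01,"dy":0,"dz":0,"rx":0,"ry":0,"rz":0,"fingers":1},{"dx":0.015,"dy":0,"dz":0,"rx":0,"ry":0,"rz":0,"fingers":1},{"dx":0.015,"dy":0,"dz":0,"rx":0,"ry":0,"rz":0,"fingers":1}]'
python3 -m creep '[{"dx":0.02,"dy":0,"dz":0,"rx":0,"ry":0,"rz":0,"fingers":1},{"dx":0.02,"dy":0,"dz":0,"rx":0,"ry":0,"rz":0,"fingers":1},{"dx":0.02,"dy":0,"dz":0,"rx":0,"ry":0,"rz":0,"fingers":1},{"dx":0.02,"dy":0,"dz":0,"rx":0,"ry":0,"rz":0,"fingers":1},{"dx":0,"dy":0,"dz":0,"rx":0,"ry":0,"rz":0,"fingers":1}]'
python3 - <<'E'
from d import *
delta([.5618,-.2008,.044],11.3)
snap('top','t6.png');snap('side','s6.png')
im=cv2.imread('pics/t6.png')
cv2.imwrite('pics/t6c.png',cv2.resize(im[120:200,290:390],None,fx=6,fy=6,interpolation=cv2.INTER_CUBIC))
im=cv2.imread('pics/s6.png')
cv2.imwrite('pics/s6c.png',cv2.resize(im[200:280,220:340],None,fx=6,fy=6,interpolation=cv2.INTER_CUBIC))
E
```

```text
t: 10.45
eef_pos: [0.471, -0.2184, 0.0441]
orientation: [[0.981, 0.0, -0.196], [0.196, -0.0, 0.981], [0.0, -1.0, -0.0]]
ft_force: [-0.3, 0.1, -2.3]
opening: 0.0222
t: 10.95
eef_pos: [0.5027, -0.2119, 0.0439]
orientation: [[0.98, 0.0, -0.197], [0.197, 0.0, 0.98], [0.0, -1.0, 0.0]]
ft_force: [-0.6, 0.2, -1.7]
opening: 0.0223
t 10.95 tcp [ 0.5027 -0.2119  0.0439] open 0.022304379234886648 F [-0.6043  0.2029 -1.7184]
turn share total [-0.0003  0.0017  0.0003]  shift share (target axes) [ 0.1503 -0.0002 -0.0018]  yaw now 11.351572280982658
```

View pics/t6c.png

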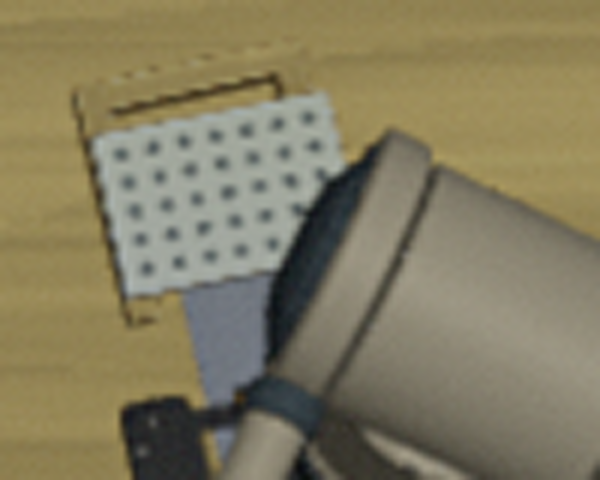

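View pics/s6c.png

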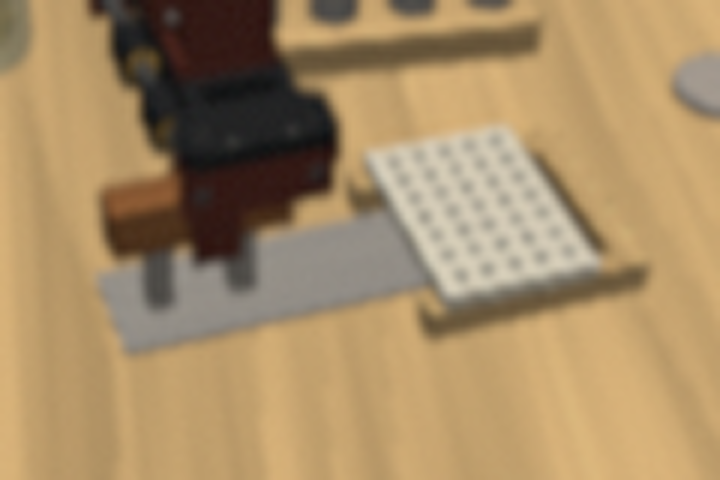

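```bash

python3 -m creep '[{"dx":0.02,"dy":0,"dz":0,"rx":0,"ry":0,"rz":0,"fingers":1},{"dx":0.02,"dy":0,"dz":0,"rx":0,"ry":0,"rz":0,"fingers":1},{"dx":0.02,"dy":0,"dz":0,"rx":0,"ry":0,"rz":0,"fingers":1},{"dx":0.02,"dy":0,"dz":0,"rx":0,"ry":0,"rz":0,"fingers":1},{"dx":0.02,"dy":0,"dz":0,"rx":0,"ry":0,"rz":0,"fingers":1}]'
python3 -m creep '[{"dx":0.02,"dy":0,"dz":0,"rx":0,"ry":0,"rz":0,"fingers":1},{"dx":0.02,"dy":0,"dz":0,"rx":0,"ry":0,"rz":0,"fingers":1},{"dx":0.01,"dy":0,"dz":0,"rx":0,"ry":0,"rz":0,"fingers":1},{"dx":0,"dy":0,"dz":0,"rx":0,"ry":0,"rz":0,"fingers":1},{"dx":0,"dy":0,"dz":0,"rx":0,"ry":0,"rz":0,"fingers":1}]'
python3 - <<'E'
from d import *
delta([.5618,-.2008,.044],11.3)
snap('top','t7.png');snap('side','s7.png')
im=cv2.imread('pics/t7.png')
cv2.imwrite('pics/t7c.png',cv2.resize(im[120:200,290:390],None,fx=6,fy=6,interpolation=cv2.INTER_CUBIC))
im=cv2.imread('pics/s7.png')
cv2.imwrite('pics/s7c.png',cv2.resize(im[200:280,220:340],None,fx=6,fy=6,interpolation=cv2.INTER_CUBIC))
E
```

```text
t: 11.55
eef_pos: [0.5418, -0.2042, 0.044]
orientation: [[0.981, -0.0, -0.196], [0.196, 0.0, 0.981], [-0.0, -1.0, 0.0]]
ft_force: [0.2, -0.4, -1.6]
opening: 0.022
t: 12.05
eef_pos: [0.5605, -0.2005, 0.0439]
orientation: [[0.981, -0.0, -0.196], [0.196, 0.0, 0.981], [-0.0, -1.0, 0.0]]
ft_force: [0.2, -0.3, -1.3]
opening: 0.022
t 12.05 tcp [ 0.5605 -0.2005  0.0439] open 0.021953511009657544 F [ 0.1665 -0.3423 -1.3082]
turn share total [-0.0002  0.0002 -0.0007]  shift share (target axes) [ 0.003  -0.0002 -0.0014]  yaw now 11.305662353537263
```

View pics/t7c.png

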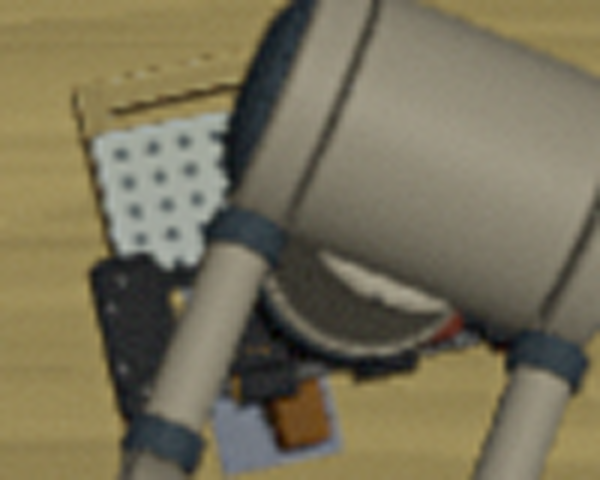

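View pics/s7c.png

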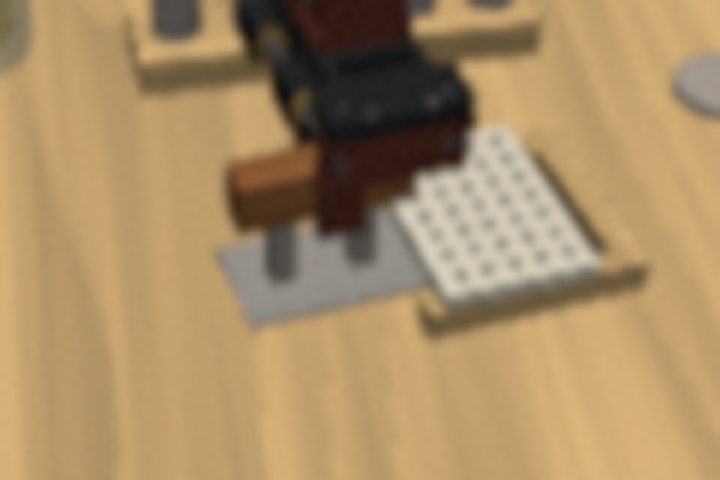

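```bash

python3 -m creep '[{"dx":0,"dy":-0.006,"dz":0,"rx":0,"ry":0,"rz":0,"fingers":1},{"dx":0,"dy":-0.005,"dz":0,"rx":0,"ry":0,"rz":0,"fingers":1},{"dx":0,"dy":-0.004,"dz":0,"rx":0,"ry":0,"rz":0,"fingers":1},{"dx":0,"dy":-0.005,"dz":0,"rx":0,"ry":0,"rz":0,"fingers":1},{"dx":0,"dy":-0.005,"dz":0,"rx":0,"ry":0,"rz":0,"fingers":1}]'
python3 -m creep '[{"dx":0,"dy":-0.01,"dz":0,"rx":0,"ry":0,"rz":0,"fingers":1},{"dx":0,"dy":-0.01,"dz":0,"rx":0,"ry":0,"rz":0,"fingers":1},{"dx":0,"dy":-0.01,"dz":0,"rx":0,"ry":0,"rz":0,"fingers":1},{"dx":0,"dy":-0.01,"dz":0,"rx":0,"ry":0,"rz":0,"fingers":1},{"dx":0,"dy":-0.01,"dz":0,"rx":0,"ry":0,"rz":0,"fingers":1}]'
python3 - <<'E'
from d import *
delta([.5618,-.2008,.19],11.3)
snap('top','t8.png');snap('side','s8.png')
im=cv2.imread('pics/s8.png')
cv2.imwrite('pics/s8c.png',cv2.resize(im[200:280,220:340],None,fx=6,fy=6,interpolation=cv2.INTER_CUBIC))
E
```

```text
t: 12.65
eef_pos: [0.5604, -0.2005, 0.054]
orientation: [[0.981, -0.0, -0.196], [0.196, 0.0, 0.981], [-0.0, -1.0, 0.0]]
ft_force: [0.8, -1.1, -2.8]
opening: 0.0217
t: 13.15
eef_pos: [0.5607, -0.2005, 0.0745]
orientation: [[0.981, 0.0, -0.196], [0.196, -0.0, 0.981], [0.0, -1.0, -0.0]]
ft_force: [-0.5, -0.6, -3.2]
opening: 0.0215
t 13.15 tcp [ 0.5607 -0.2005  0.0745] open 0.02150146356225815 F [-0.4955 -0.6093 -3.1615]
turn share total [0.0002 0.0002 0.0003]  shift share (target axes) [ 0.0026 -0.2887 -0.0013]  yaw now 11.304962701780854
```

View pics/s8c.png

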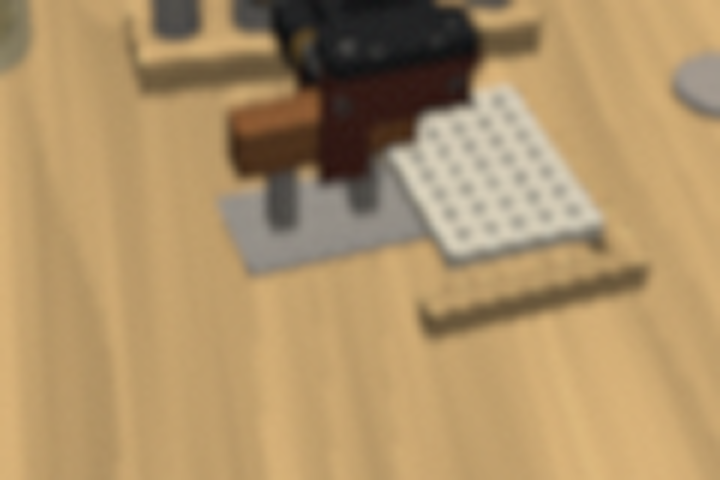

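```bash

python3 -m creep '[{"dx":0,"dy":-0.015,"dz":0,"rx":0,"ry":0,"rz":0,"fingers":1},{"dx":0,"dy":-0.025,"dz":0,"rx":0,"ry":0,"rz":0,"fingers":1},{"dx":0,"dy":-0.035,"dz":0,"rx":0,"ry":0,"rz":0,"fingers":1},{"dx":0,"dy":-0.035,"dz":0,"rx":0,"ry":0,"rz":0,"fingers":1},{"dx":0,"dy":-0.035,"dz":0,"rx":0,"ry":0,"rz":0,"fingers":1}]'
python3 -m creep '[{"dx":0,"dy":-0.035,"dz":0,"rx":0,"ry":0,"rz":0,"fingers":1},{"dx":0,"dy":-0.035,"dz":0,"rx":0,"ry":0,"rz":0,"fingers":1},{"dx":0,"dy":-0.035,"dz":0,"rx":0,"ry":0,"rz":0,"fingers":1},{"dx":0,"dy":-0.025,"dz":0,"rx":0,"ry":0,"rz":0,"fingers":1},{"dx":0,"dy":-0.015,"dz":0,"rx":0,"ry":0,"rz":0,"fingers":1}]'
python3 - <<'E'
from d import *
delta([.5618,.149,.19],11.3)
E
```

```text
t: 13.75
eef_pos: [0.5609, -0.2006, 0.1341]
orientation: [[0.981, 0.001, -0.196], [0.196, -0.001, 0.981], [0.001, -1.0, -0.001]]
ft_force: [-0.0, 0.0, -2.3]
opening: 0.0221
t: 14.25
eef_pos: [0.5609, -0.2006, 0.1915]
orientation: [[0.981, 0.001, -0.196], [0.196, -0.001, 0.981], [0.001, -1.0, -0.001]]
ft_force: [-0.0, -0.6, -2.5]
opening: 0.0221
t 14.25 tcp [ 0.5609 -0.2006  0.1915] open 0.02213104449096089 F [-0.0043 -0.5621 -2.5417]
turn share total [0.0015 0.0001 0.0022]  shift share (target axes) [0.1735 0.0037 0.8566]  yaw now 11.304002786810914
```

```bash

python3 -m creep '[{"dx":0.001,"dy":0,"dz":0.005,"rx":0,"ry":0,"rz":0,"fingers":1},{"dx":0.002,"dy":0,"dz":0.01,"rx":0,"ry":0,"rz":0,"fingers":1},{"dx":0.003,"dy":0,"dz":0.015,"rx":0,"ry":0,"rz":0,"fingers":1},{"dx":0.005,"dy":0,"dz":0.025,"rx":0,"ry":0,"rz":0,"fingers":1},{"dx":0.006,"dy":0,"dz":0.03,"rx":0,"ry":0,"rz":0,"fingers":1}]'
python3 -m creep '[{"dx":0.006,"dy":0,"dz":0.03,"rx":0,"ry":0,"rz":0,"fingers":1},{"dx":0.006,"dy":0,"dz":0.03,"rx":0,"ry":0,"rz":0,"fingers":1},{"dx":0.006,"dy":0,"dz":0.03,"rx":0,"ry":0,"rz":0,"fingers":1},{"dx":0.006,"dy":0,"dz":0.03,"rx":0,"ry":0,"rz":0,"fingers":1},{"dx":0.006,"dy":0,"dz":0.03,"rx":0,"ry":0,"rz":0,"fingers":1}]'
python3 -m creep '[{"dx":0.006,"dy":0,"dz":0.03,"rx":0,"ry":0,"rz":0,"fingers":1},{"dx":0.006,"dy":0,"dz":0.03,"rx":0,"ry":0,"rz":0,"fingers":1},{"dx":0.006,"dy":0,"dz":0.03,"rx":0,"ry":0,"rz":0,"fingers":1},{"dx":0.006,"dy":0,"dz":0.03,"rx":0,"ry":0,"rz":0,"fingers":1},{"dx":0.006,"dy":0,"dz":0.03,"rx":0,"ry":0,"rz":0,"fingers":1}]'
python3 - <<'E'
from d import *
delta([.5618,.149,.19],11.3)
snap('side','s9.png')
E
```

```text
t: 14.75
eef_pos: [0.5604, -0.1648, 0.1895]
orientation: [[0.981, -0.001, -0.196], [0.196, 0.0, 0.981], [-0.001, -1.0, 0.001]]
ft_force: [0.6, 0.2, -2.9]
opening: 0.0219
t: 15.25
eef_pos: [0.5606, -0.1035, 0.1901]
orientation: [[0.981, 0.0, -0.196], [0.196, 0.0, 0.981], [0.0, -1.0, -0.0]]
ft_force: [0.9, 0.6, -3.0]
opening: 0.0218
t: 15.75
eef_pos: [0.5606, -0.0424, 0.19]
orientation: [[0.981, -0.0, -0.196], [0.196, -0.0, 0.981], [-0.0, -1.0, 0.0]]
ft_force: [-1.2, -0.8, -2.4]
opening: 0.0217
t 15.75 tcp [ 0.5606 -0.0424  0.19  ] open 0.021664117648352264 F [-1.2368 -0.7734 -2.3979]
turn share total [-0.      0.0001 -0.    ]  shift share (target axes) [0.0967 0.0001 0.4687]  yaw now 11.302942997569154
```

View pics/s9.png

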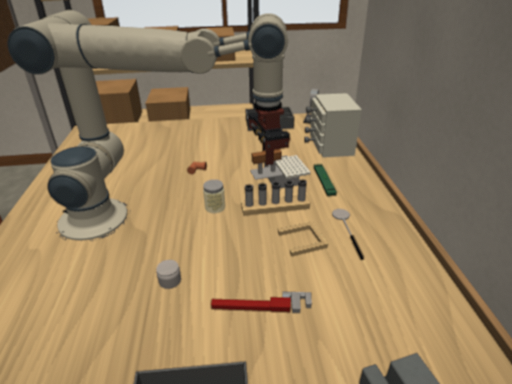

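```bash

python3 -m creep '[{"dx":0.006,"dy":0,"dz":0.02,"rx":0,"ry":0,"rz":0,"fingers":1},{"dx":0.006,"dy":0,"dz":0.03,"rx":0,"ry":0,"rz":0,"fingers":1},{"dx":0.006,"dy":0,"dz":0.03,"rx":0,"ry":0,"rz":0,"fingers":1},{"dx":0.006,"dy":0,"dz":0.03,"rx":0,"ry":0,"rz":0,"fingers":1},{"dx":0.006,"dy":0,"dz":0.03,"rx":0,"ry":0,"rz":0,"fingers":1}]'
python3 -m creep '[{"dx":0.006,"dy":0,"dz":0.03,"rx":0,"ry":0,"rz":0,"fingers":1},{"dx":0.006,"dy":0,"dz":0.03,"rx":0,"ry":0,"rz":0,"fingers":1},{"dx":0.006,"dy":0,"dz":0.03,"rx":0,"ry":0,"rz":0,"fingers":1},{"dx":0.006,"dy":0,"dz":0.03,"rx":0,"ry":0,"rz":0,"fingers":1},{"dx":0.006,"dy":0,"dz":0.03,"rx":0,"ry":0,"rz":0,"fingers":1}]'
python3 -m creep '[{"dx":0.006,"dy":0,"dz":0.03,"rx":0,"ry":0,"rz":0,"fingers":1},{"dx":0.006,"dy":0,"dz":0.03,"rx":0,"ry":0,"rz":0,"fingers":1},{"dx":0.006,"dy":0,"dz":0.03,"rx":0,"ry":0,"rz":0,"fingers":1},{"dx":0.006,"dy":0,"dz":0.025,"rx":0,"ry":0,"rz":0,"fingers":1},{"dx":0.003,"dy":0,"dz":0.018,"rx":0,"ry":0,"rz":0,"fingers":1}]'
python3 -m creep '[{"dx":0.003,"dy":0,"dz":0.012,"rx":0,"ry":0,"rz":0,"fingers":1},{"dx":0.001,"dy":0,"dz":0.006,"rx":0,"ry":0,"rz":0,"fingers":1},{"dx":0,"dy":0,"dz":0,"rx":0,"ry":0,"rz":0,"fingers":1},{"dx":0,"dy":0,"dz":0,"rx":0,"ry":0,"rz":0,"fingers":1},{"dx":0,"dy":0,"dz":0,"rx":0,"ry":0,"rz":0,"fingers":1}]'
python3 - <<'E'
from d import *
delta([.5618,.149,.19],11.3)
im,P=snap('side','s10.png')
cv2.imwrite('pics/s10c.png',cv2.resize(im[120:220,220:340,::-1],None,fx=6,fy=6,interpolation=cv2.INTER_CUBIC))
im,P=snap('top','t10.png')
cv2.imwrite('pics/t10c.png',cv2.resize(im[90:200,130:250,::-1],None,fx=5,fy=5,interpolation=cv2.INTER_CUBIC))
E
```

```text
t: 16.3
eef_pos: [0.5614, 0.0149, 0.19]
orientation: [[0.981, -0.0, -0.196], [0.196, 0.0, 0.981], [-0.0, -1.0, 0.0]]
ft_force: [-1.2, -0.1, -2.1]
opening: 0.0218
t: 16.8
eef_pos: [0.5614, 0.0761, 0.19]
orientation: [[0.981, -0.0, -0.196], [0.196, 0.0, 0.981], [-0.0, -1.0, 0.0]]
ft_force: [0.7, -0.0, -2.4]
opening: 0.0222
t: 17.3
eef_pos: [0.5616, 0.1304, 0.19]
orientation: [[0.98, -0.0, -0.197], [0.197, 0.0, 0.98], [-0.0, -1.0, 0.0]]
ft_force: [0.4, -0.5, -2.9]
opening: 0.0219
t: 17.8
eef_pos: [0.5618, 0.1363, 0.19]
orientation: [[0.981, 0.0, -0.195], [0.195, -0.0, 0.981], [-0.0, -1.0, -0.0]]
ft_force: [0.1, -0.7, -2.1]
opening: 0.0221
t 17.8 tcp [0.5618 0.1363 0.19  ] open 0.02207150462836066 F [ 0.0947 -0.6852 -2.1046]
turn share total [ 0.0003 -0.001  -0.0001]  shift share (target axes) [0.0063 0.0001 0.0312]  yaw now 11.270081152410333
```

View pics/s10c.png

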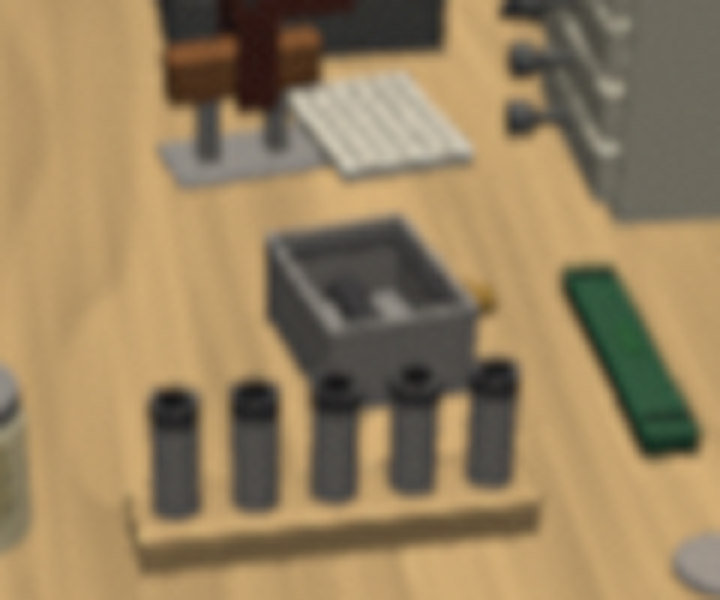

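View pics/t10c.png

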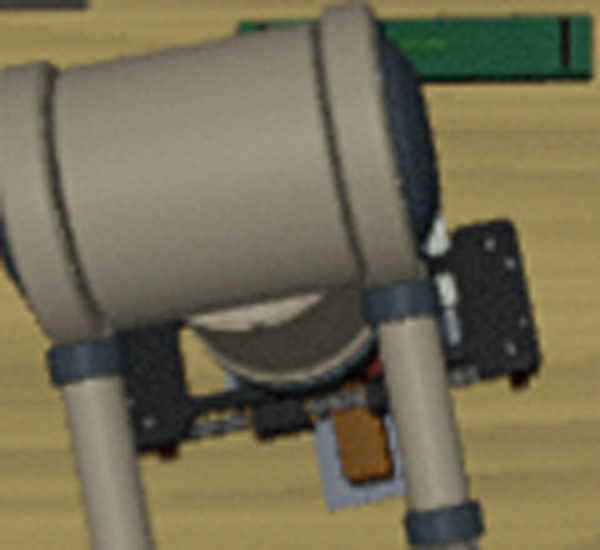

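```bash
python3 - <<'E'
from fit2 import *
T=ctrl.camera_params('top');S=ctrl.camera_params('side')
side=lambda l:cr(l,220,120,6)
def show(n,r): print(n,r[0],np.degrees(r[0][2]),r[1])
bs=side([(268,238),(400,217),(478,308),(335,332)]); bs=[bs[1],bs[2],bs[3],bs[0]]
order=[(.046,.063),(.046,-.063),(-.046,-.063),(-.046,.063)]
show('burner side',fit(S,bs,order,.06,[.636,.167,.19]))
bt=cr([(64,172),(336,115),(384,318),(98,362)],160,110,6)
p,r=fit6([(T,bt),(S,bs)],[(a,b,.0) for a,b in order],[.636,.167,.06,.19,0,0]);print(p,np.degrees(p[3:]),r)
ps=side([(405,73),(472,157),(347,177),(288,93)])
po=[(.038,.055),(.038,-.055),(-.038,-.055),(-.038,.055)]
show('plaque side',fit(S,ps,po,.1675,[.636,.15,.19]))
u=np.radians(11.27);R=np.array([[np.cos(u),-np.sin(u)],[np.sin(u),np.cos(u)]])
print('plaque pred',np.array([.5618,.1363])+R@[.0763,-.0011])
E
python3 - <<'E'
import cv2
im=cv2.imread('pics/top0.png')
cv2.imwrite('pics/b0.png',cv2.resize(im[115:185,160:235],None,fx=10,fy=10,interpolation=cv2.INTER_LANCZOS4)[:600])
E
```

```text
burner side [0.6383 0.1615 0.2027] 11.615626258551984 [[0.42, -0.61], [0.62, 0.18], [-0.3, 0.52], [-0.74, -0.35]]
[ 0.6373  0.1665  0.0564  0.1911  0.0059 -0.0166] [10.9471  0.3383 -0.9527] [ 0.1 -0.6  0.8 -0.5 -1.  -1.3  0.1  0.8  0.1 -0.  -0.1  0.3 -1.   0.3
 -1.  -0. ]
plaque side [0.6369 0.1408 0.1768] 10.130021213148584 [[0.35, 0.59], [0.63, -0.19], [-0.36, -0.41], [-0.63, -0.01]]
plaque pred [0.6368 0.1501]
```

View pics/b0.png

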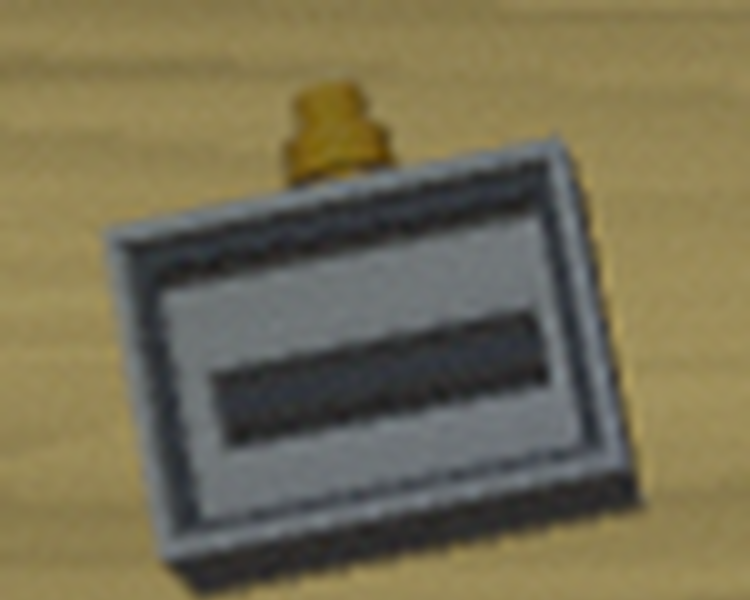

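```bash
python3 - <<'E'
from fit2 import *
T=ctrl.camera_params('top')
def show(n,r): print(n,r[0],np.degrees(r[0][2]),r[1])
show('b',fit(T,cr([(108,232),(562,140),(635,474),(164,560)],160,115,10),rect(-.046,.046,.063),.06,[.636,.167,.19]))
for n in ['burner','burner_seat','plaque','lifter','lifter_grip']:
    print(n,[(np.array(r['at']),round(r['confidence'],2)) for r in ctrl.spot_point('side',n)][:2])
E
```

```text
b [0.6359 0.1661 0.1916] 10.978938134808951 [[-0.23, -0.02], [0.66, -0.07], [-0.32, -0.33], [-0.1, 0.4]]
burner [(array([0.6428, 0.1683, 0.0014]), 0.74), (array([0.6345, 0.171 , 0.0593]), 0.6)]
burner_seat [(array([0.6393, 0.1681, 0.0605]), 0.63)]
plaque [(array([0.6341, 0.1533, 0.156 ]), 0.75), (array([0.5622, 0.1332, 0.2112]), 0.5)]
lifter [(array([0.5649, 0.1361, 0.153 ]), 0.86)]
lifter_grip [(array([0.5624, 0.1346, 0.2083]), 0.69)]
```

```bash

python3 -m creep '[{"dx":0.002,"dy":0,"dz":0.007,"rx":0,"ry":0,"rz":0,"fingers":1},{"dx":0.002,"dy":0,"dz":0.014,"rx":0,"ry":0,"rz":0,"fingers":1},{"dx":0.002,"dy":0,"dz":0.014,"rx":0,"ry":0,"rz":0,"fingers":1},{"dx":0.002,"dy":0.01,"dz":0.007,"rx":0,"ry":0,"rz":0,"fingers":1},{"dx":0,"dy":0.02,"dz":0,"rx":0,"ry":0,"rz":0,"fingers":1}]'
python3 -m creep '[{"dx":0,"dy":0.025,"dz":0,"rx":0,"ry":0,"rz":0,"fingers":1},{"dx":0,"dy":0.025,"dz":0,"rx":0,"ry":0,"rz":0,"fingers":1},{"dx":0,"dy":0.025,"dz":0,"rx":0,"ry":0,"rz":0,"fingers":1},{"dx":0,"dy":0.025,"dz":0,"rx":0,"ry":0,"rz":0,"fingers":1},{"dx":0,"dy":0.015,"dz":0,"rx":0,"ry":0,"rz":0,"fingers":1}]'
python3 -m creep '[{"dx":0,"dy":0.01,"dz":0,"rx":0,"ry":0,"rz":0,"fingers":1},{"dx":0,"dy":0.005,"dz":0,"rx":0,"ry":0,"rz":0,"fingers":1},{"dx":0,"dy":0,"dz":0,"rx":0,"ry":0,"rz":0,"fingers":1},{"dx":0,"dy":0,"dz":0,"rx":0,"ry":0,"rz":0,"fingers":1},{"dx":0,"dy":0,"dz":0,"rx":0,"ry":0,"rz":0,"fingers":1}]'
python3 - <<'E'
from d import *
delta([.5618,.153,.1095],11.3)
im,P=snap('side','s11.png')
cv2.imwrite('pics/s11c.png',cv2.resize(im[130:200,240:310,::-1],None,fx=8,fy=8,interpolation=cv2.INTER_CUBIC))
for n in ['plaque','lifter','lifter_grip']:
    print(n,[(np.array(r['at']),round(r['confidence'],2)) for r in ctrl.spot_point('side',n)][:2])
E
```

```text
t: 18.65
eef_pos: [0.5618, 0.1545, 0.1783]
orientation: [[0.98, 0.001, -0.197], [0.197, 0.0, 0.98], [0.001, -1.0, 0.0]]
ft_force: [-0.3, -0.1, -2.9]
opening: 0.022
t: 19.15
eef_pos: [0.5611, 0.1535, 0.1303]
orientation: [[0.981, -0.002, -0.196], [0.196, -0.0, 0.981], [-0.002, -1.0, -0.0]]
ft_force: [-0.3, -0.2, -3.0]
opening: 0.022
t: 19.65
eef_pos: [0.5618, 0.1539, 0.1266]
orientation: [[0.981, 0.001, -0.196], [0.196, 0.0, 0.981], [0.001, -1.0, -0.0]]
ft_force: [0.6, -0.1, -3.0]
opening: 0.0217
t 19.65 tcp [0.5618 0.1539 0.1266] open 0.02174996455232373 F [ 0.5599 -0.1322 -2.9688]
turn share total [0.     0.0002 0.0017]  shift share (target axes) [-0.0005  0.0427 -0.0021]  yaw now 11.305752143833285
plaque [(array([0.6361, 0.1686, 0.0932]), 0.55)]
lifter [(array([0.5661, 0.1557, 0.0915]), 0.71), (array([0.6328, 0.1688, 0.0924]), 0.5)]
lifter_grip [(array([0.5652, 0.153 , 0.1497]), 0.96), (array([ 0.3197,  0.2811, -0.0044]), 0.2)]
```

View pics/s11c.png

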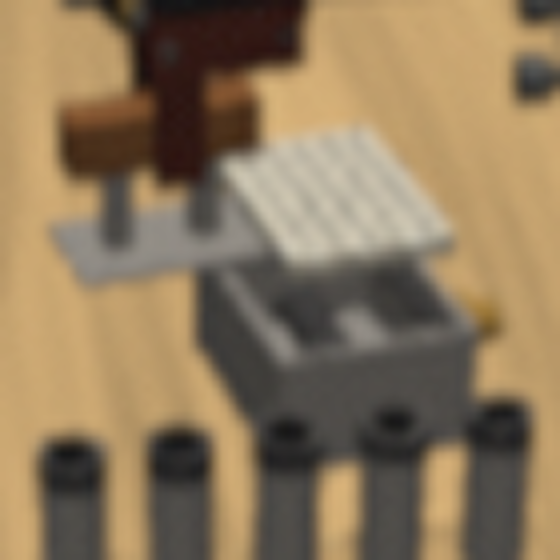

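```bash

python3 -m creep '[{"dx":0,"dy":0.008,"dz":-0.002,"rx":0,"ry":0,"rz":0,"fingers":1},{"dx":0,"dy":0.01,"dz":0,"rx":0,"ry":0,"rz":0,"fingers":1},{"dx":0,"dy":0.01,"dz":0,"rx":0,"ry":0,"rz":0,"fingers":1},{"dx":0,"dy":0.009,"dz":0,"rx":0,"ry":0,"rz":0,"fingers":1},{"dx":0,"dy":0.005,"dz":0,"rx":0,"ry":0,"rz":0,"fingers":1}]'
python3 -m creep '[{"dx":0,"dy":0,"dz":0,"rx":0,"ry":0,"rz":0,"fingers":1},{"dx":0,"dy":0,"dz":0,"rx":0,"ry":0,"rz":0,"fingers":1},{"dx":0,"dy":0,"dz":0,"rx":0,"ry":0,"rz":0,"fingers":1},{"dx":0,"dy":0,"dz":0,"rx":0,"ry":0,"rz":0,"fingers":1},{"dx":0,"dy":0,"dz":0,"rx":0,"ry":0,"rz":0,"fingers":1}]'
python3 - <<'E'
from d import *
delta([.5618,.153,.1095],11.3)
im,P=snap('side','s12.png')
cv2.imwrite('pics/s12c.png',cv2.resize(im[130:200,240:310,::-1],None,fx=8,fy=8,interpolation=cv2.INTER_CUBIC))
for i in range(2):
  for n in ['plaque','burner','burner_seat','lifter','lifter_grip']:
    print(n,[(np.array(r['at']),round(r['confidence'],2)) for r in ctrl.spot_point('side',n)][:2])
  ctrl.get_image('side')
E
```

```text
t: 20.35
eef_pos: [0.5615, 0.1529, 0.1084]
orientation: [[0.981, -0.001, -0.196], [0.196, -0.0, 0.981], [-0.001, -1.0, 0.0]]
ft_force: [-0.3, 0.1, -2.7]
opening: 0.0215
t: 20.85
eef_pos: [0.5618, 0.153, 0.1094]
orientation: [[0.981, 0.0, -0.196], [0.196, 0.0, 0.981], [0.0, -1.0, -0.0]]
ft_force: [-0.3, -0.2, -2.5]
opening: 0.0216
t 20.85 tcp [0.5618 0.153  0.1094] open 0.021565164906445205 F [-0.2843 -0.2263 -2.5123]
turn share total [0.0001 0.0001 0.0006]  shift share (target axes) [-0.0001 -0.0002  0.    ]  yaw now 11.304393273878242
plaque [(array([0.6314, 0.1661, 0.0765]), 0.62)]
burner [(array([0.6415, 0.169 , 0.0022]), 0.62)]
burner_seat [(array([0.6362, 0.1707, 0.0605]), 0.72)]
lifter [(array([0.5666, 0.1528, 0.0716]), 0.73)]
lifter_grip [(array([0.5664, 0.151 , 0.1292]), 0.86)]
plaque [(array([0.632 , 0.1693, 0.0768]), 0.86), (array([0.3913, 0.0143, 0.0032]), 0.59)]
burner [(array([0.6414, 0.1686, 0.0037]), 0.85)]
burner_seat [(array([0.6379, 0.1706, 0.0613]), 0.93), (array([ 0.3239,  0.2814, -0.0018]), 0.67)]
lifter [(array([0.5639, 0.1577, 0.0755]), 0.6), (array([0.794 , 0.1243, 0.0004]), 0.36)]
lifter_grip [(array([0.5615, 0.1513, 0.1306]), 0.94), (array([0.791 , 0.1254, 0.0001]), 0.5)]
```

View pics/s12c.png

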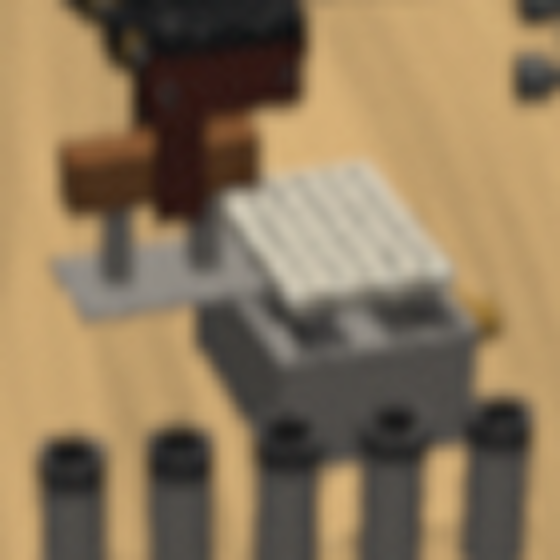

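```bash
python3 - <<'E'
from fit2 import *
S=ctrl.camera_params('side')
def show(n,r): print(n,r[0],np.degrees(r[0][2]),r[1])
po=[(.038,.055),(.038,-.055),(-.038,-.055),(-.038,.055)]
show('plaque side',fit(S,cr([(368,163),(450,270),(297,308),(222,207)],240,130,8),po,.087,[.636,.16,.19]))
bo=[(.046,-.063),(-.046,-.063)]
c=cr([(474,325),(292,360)],240,130,8)
show('rim',fit(S,c,bo,.06,[.636,.16,.19]))
# predicted rim & plaque overlays
im=cv2.imread('pics/s12.png')[130:200,240:310]; im=cv2.resize(im,None,fx=8,fy=8,interpolation=cv2.INTER_CUBIC)
def dr(c,yaw,loc,z,col):
    R=np.array([[np.cos(yaw),-np.sin(yaw)],[np.sin(yaw),np.cos(yaw)]])
    W=np.c_[np.array(loc)@R.T+c,np.full(4,z)]
    q=((proj(S,W)-[240,130]+.5)*8-.5).astype(np.int32); cv2.polylines(im,[q],True,col,1)
rb=[(.046,.063),(.046,-.063),(-.046,-.063),(-.046,.063)]
dr([.6366,.167],.191,rb,.06,(0,0,255)); dr([.6366,.167],.191,po,.087,(255,0,0))
cv2.imwrite('pics/ov.png',im)
E
```

```text
plaque side [0.637  0.1565 0.2013] 11.533543094749628 [[0.04, 0.65], [1.33, 1.05], [-0.22, -0.2], [-1.2, -1.77]]
rim [0.6342 0.1666 0.286 ] 16.38685669327752 [[0.51, -0.52], [-0.5, 0.45]]
```

View pics/ov.png

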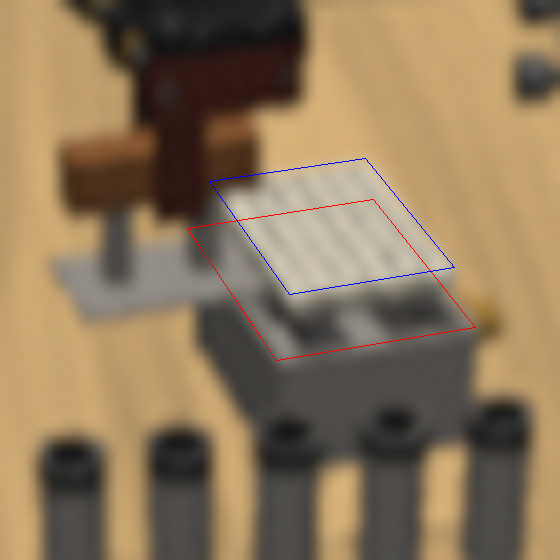

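```bash
python3 - <<'E'
from d import *
delta([.5618,.153,.1095],11.3)
print(np.abs(ctrl.state()['joint_vel']).max()); ctrl.close_job()
E
```

```text
t 21.5 tcp [0.5617 0.153  0.1092] open 0.021625791233995096 F [ 0.4707  0.0884 -2.194 ]
turn share total [ 0.      0.0001 -0.    ]  shift share (target axes) [ 0.0002 -0.0007 -0.    ]  yaw now 11.304475823532316
0.09399519388350895
the job is handed in; nothing more can be done
```

The job is handed in at 21.5 s, with the lifter still in the gripper and the plaque held level on its blade over the burner box. I gripped the lifter by its handle and slid the blade under the plaque. I then lifted it off the rest, carried it over the nipples about 60 mm clear, and lowered it over the box.

**Last checks:**
- **Height:** the plaque's underside is at about 77 mm, so about 17 mm above the rim. I aimed slightly above 15 mm to be safe; the position detector gave 76.5 and 76.8 mm.
- **Centring:** my calculated offset from the box centre is about 1 mm. This assumes the plaque has not slipped on the blade since it was picked up.
- **Angle and stillness:** yaw differs from the box by about 0.5°. The lifter's axes are level and the arm is at rest.
- **Grip and load:** the opening is 21.6 mm on the 22 mm handle. The wrist load of 2.2–3 N fits the lifter plus plaque.

**Where the checks disagreed:**
- **Side camera:** its height calibration is off by a few millimetres. Fitting the plaque's corners by eye there put it about 10 mm lower in y than calculated. The same fit put the box about 5 mm low when checked from higher up. A later two-corner fit of the box was too rough to use.
- **Position detector:** its plaque and box readings differ by about 5 mm, within the 12 mm limit.
- **Top camera:** the arm blocked it at the end, so the centring could not be confirmed from above.
- **Not re-measured:** I did not measure the bystander objects again at the end. No bump showed in the force readings taken after each move.

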